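# Tip heat sinks out of the tilt tray into the catch box

### The job

Take the black catch box out of its holder, lay it down on the mat and take it again by its tab, and set it flat, mouth up, between the two guides in front of the tilt tray's open end, tab pointing away from the tray; let go of it. Then lift the tray by its bar handle until all three heat sinks have slid into the box, and lower the tray gently back onto its rest without dropping it. Do not touch the heat sinks with the gripper, leave the box where you set it, and leave the other things on the bench alone.

Things in the scene. Friction and masses are not known exactly. Their poses are not given: they have to be found in the camera images.
- station: Fixed aluminium tip-out station. Base plate 100 (x) x 302 (y) x 6 thick; origin at bench level, 13 out from under the tray's open end, +y towards the tray's handle, -y towards the box bay. The bay lies between two upright guides, 72 apart, 5 thick, 52 high above the bench, from y -10 to -110, open at -y. Hinge cheeks at y 0 to 26, 58 high.
- bay (a point): Where the middle of the box's underside belongs: middle of the bay on the base plate, 60 from the station origin along its -y, 6 above the bench.
- tray (a joint): Tray angle, rad: 0 = level on its rest, grows as the handle is lifted, stop at 1.3; axis = station +x through tray_hinge. Damped; falls back by its weight (about 2 N at the handle). Narrow aluminium trough 50 wide (44 inside), 150 long, floor top 75 above the bench, walls 22 high, walled at the handle end, open at the bay end. Heat sinks slide from 0.45 to 0.65 rad on.
- tray_hinge (a point): Point on the hinge axis, midway across the tray; station frame (0, 13, 45).
- tray_handle (a point): Middle of the handle, moves with the tray: round black bar 12 dia x 56 long along station x, 38 free between its two arms, 40 clear of the tray's end wall. From the hinge point 196 along station +y and 40 up when the tray is level.
- box: Loose black plastic catch box 100 long x 60 wide x 40 deep, 0.14 kg, walls 3. At the start on end in the holder: own z up its length (0 to 100), y across (+-30), floor outside at x -20 (roughly facing the robot), mouth to +x. End z 0 carries the tab; end z 100 is only 20 deep. Flat and mouth up, x points up. Origin: middle of the standing face. Let go leaning over 35 deg to its floor side, it falls flat.
- box_tab (a point): Middle of the grip tab's free part: a plate 10 thick (along box z, 0 to 10), 28 wide (along y), that stands 32 above the rim (box x 20 to 52); this point is at box (38, 0, 5).
- box_middle (a point): Middle of the outside of the box's floor, box (-20, 0, 50); it touches the bench when the box lies flat.
- holder: Fixed dark steel open holder 90 (x) x 76 (y), 30 high, 3 thick walls and floor; the box stands in it with 5 to 6 play on each side. Origin under its centre.
- clear_spot (a point): Middle of the free patch of mat, about 180 x 180, between holder and station, bench level.
- sink1: Aluminium finned heat sink 18 x 12 x 12, 12 g, loose in the tilt tray; origin at its centre. The three are alike.
- sink2: Aluminium finned heat sink 18 x 12 x 12, 12 g, loose in the tilt tray; origin at its centre. The three are alike.
- sink3: Aluminium finned heat sink 18 x 12 x 12, 12 g, loose in the tilt tray; origin at its centre. The three are alike.
- capacitor: Bystander: steel-grey capacitor can, 35 dia x 45 high mm; origin under its centre.
- spool: Bystander: grey flanged spool, 56 dia x 40 high mm; origin under its centre.
- driver: Bystander: black screwdriver, 170 long mm; origin under its centre.
- board: Bystander: green circuit board 90 x 120, 4 thick, parts on it up to 20 high mm; origin under its centre.
- screw_tub: Bystander: open black tub 50 x 70 x 30 high mm; origin under its centre.
- bottle: Bystander: white bottle, 44 dia x 110 high mm; origin under its centre.
- pot: Bystander: aluminium pot, 60 dia x 45 high mm; origin under its centre.
There are look-alikes about, which are no part of the job. What is shaped like the box but green or pink is not meant.

How it is judged:
By the outcome, as a careful person would: the job done as asked, in the order asked, and still so for the second after the job is handed in, with the robot touching nothing.
It also fails if it takes over 64 s, if anything falls off the work surface, if the arm or the gripper's body presses on something with over 40 N, if the wrist force passes 120 N, or if a joint passes its speed limit or range.

### The arm

A 6-joint arm with a two-finger parallel gripper is mounted at the origin on the work surface. World frame = base frame: x ahead of the robot, y to its left, z up, the work surface at z = 0. Lengths are in m, angles in rad, forces in N, time in s.
With the tool pointing down it reaches from about 0.275 to 1 m from the base axis. Payload 8.4 kg.
Tool frame: the origin (TCP) lies at the very end of the fingers, on their centre line; the grasp point (between the pads) lies 19 mm behind it (ctrl.grasp_offset is the distance from the TCP to the grasp point, in m); z points along the fingers, x is the direction in which the jaws open and shut, and the axes are right-handed (so a half turn about z gives the same grasp; the last joint's range is limited). The gripper opens to 85 mm and grips with 20 to 120 N. Pads are 22 mm wide; open, the fingers measure 114 mm over their backs; the gripper's body (76 mm by 85 mm) begins 54 mm behind the grasp point. The pads swing forward as they close: fully open they stand 13 mm farther back than shut.
Start: joints at [1.347, 0.353, 1.633, -0, 1.155, -0.002], TCP at [0.137, 0.61, 0.231] pointing down, gripper open.
Joint ranges: [-2.63, 2.63], [-0.92, 2.1], [0.06, 2.66], [-1.3, 4.44], [0, 2.69], [-3.02, 3.02]. Speed limits (rad/s): [2.22, 2.22, 2.79, 3.14, 3.14, 3.14].

### API

Orientations are given as [roll, pitch, yaw] about the fixed x, y, z axes, in that order (R = Rz(yaw) Ry(pitch) Rx(roll)).
In Python, from rig import ctrl gives the robot as it stands. The module is installed in compiled form; this text tells all that it offers.
- The arm moves only by the tool jog_arm, never from a script. Its argument "series" is text: rows parted by semicolons, each of 7 numbers parted by spaces: the shift along the world's x, y, z in m, then the turn, a rotation vector about the world's x, y, z in rad, then the opening, from -1 (shut) to 1 (fully open), so that 0 is half open. In form: tx ty tz wx wy wz gripper; .... A call has 1 to 5 rows; each row is the pose to reach, as a shift and turn from the pose commanded when the call began; what a row does not reach only later rows make up. A row lasts 1/12 s, in which the tool goes at most 41.7 mm and 7.16 degrees, less where a joint would pass 70% of its speed; a pose out of reach is approached as far as the arm can. A call with a gripper value outside its range is refused whole. The fingers move at their own pace and stop on an object; "force" is the grip in N (left out, the last holds). Time passes only in rows, so rows that repeat a pose let the fingers close. It gives the time, the measured TCP pose, the force and the opening at its end, in the units of the state.
- ctrl.read_state(): the state, without advancing time (a new reading comes with each control period).
- ctrl.read_camera(name): name is "scene" or "side" or "wrist"; returns (picture, depth): 400x640x3 uint8, red, green, blue; 400x640 float32, m along the optical axis (not along the pixel's ray), 0 where there is no reading.
- ctrl.get_calibration(name): a dict with "intrinsics" (3x3 intrinsics, pixels), "eye" and "attitude" of the camera in the world; the wrist camera has in their place "tool_from_camera" (4x4, takes a point from camera to tool coordinates, whose origin is the TCP and whose axes are the tool frame's). Camera axes: x right, y up, looking along -z (the intrinsics and any distortion apply to the point x, -y, -z); pixel columns grow to the right and rows downward; lengths in m; the calibration is good to about 2 mm. The wrist camera is an equidistant fisheye: a pixel r from the principal point sees the ray r / f radians off the axis. A picture is of the moment at which its call begins: read the wrist's pose just before it. get_calibration takes no time and is no camera call.
- ctrl.job_done(): hands the job in, once; it reports no verdict.
The state is a dict: "t": time; "qpos": joint angles; "dq": joint speeds; "joint_efforts": joint torques, N m; "ee_pos": TCP position; "eef_rot": TCP orientation; "wrist_force": force on the tool from outside, world axes, zero at the start; "torque": the same for the moment, N m; "finger_gap": finger opening in m.
Only numpy, scipy, OpenCV 4.12 (cv2) and the standard library are available. Lean on these libraries where they do the work, as an engineer would, in place of code of your own. Each camera call takes 0.05 s, during which the arm holds its last target. There are 200 camera calls.

## Working session

There is one attempt and no reset: what is moved stays moved. The work goes in short steps, Python scripts to look and compute and a tool call to move; the robot and the scene stay as the last step left them, time stands still between calls to the robot, and variables do not carry over. Pictures are saved under pics/ and viewed, about 8 in all and at most 12, crops included, and the job is handed in when it is done.

Besides the shell and the picture viewer there is one more tool, called after "Emit:" as name(argument=value, ...), one argument or row to a line, values as JSON. jog_arm: Moves the arm, as the interface text tells. Its arguments: {"type":"object","properties":{"series":{"type":"string"},"force":{"type":"number"}},"required":["series"]}

```bash
mkdir -p pics; python3 - <<'E'
from rig import ctrl
import cv2,numpy as np
s=ctrl.read_state();print({k:np.round(v,3) for k,v in s.items()})
for n in("scene","side","wrist"):
    c=ctrl.get_calibration(n);print(n,{k:np.round(v,4).tolist() for k,v in c.items()})
    im,d=ctrl.read_camera(n);cv2.imwrite(f"pics/{n}0.png",im[...,::-1]);np.savez(f"pics/{n}0.npz",im=im,d=d)
    print(d.min(),d.max(),(d==0).mean())
a=[cv2.imread(f"pics/{n}0.png") for n in("scene","side")]
E
```

```text
{'t': np.float64(0.0), 'qpos': array([ 1.347,  0.354,  1.634,  0.   ,  1.155, -0.002]), 'dq': array([-0.001, -0.   , -0.001,  0.001, -0.001, -0.001]), 'joint_efforts': array([ 1.0000e-03, -6.0527e+01, -3.4206e+01,  0.0000e+00,  1.0000e-02,
       -0.0000e+00]), 'ee_pos': array([0.137, 0.609, 0.231]), 'eef_rot': array([-3.142e+00,  1.000e-03,  1.349e+00]), 'wrist_force': array([ 0.261, -0.127, -0.05 ]), 'torque': array([-0.019, -0.043,  0.037]), 'finger_gap': np.float64(0.086)}
scene {'intrinsics': [[427.795, 0.0, 315.7183], [0.0, 427.795, 198.1639], [0.0, 0.0, 1.0]], 'eye': [1.2849, 0.0838, 0.9652], 'attitude': [0.7021, 0.0155, 1.7152]}
0.0 3.3879244 0.00397265625
side {'intrinsics': [[483.8086, 0.0, 322.6063], [0.0, 483.8086, 202.633], [0.0, 0.0, 1.0]], 'eye': [0.2344, -1.3214, 0.9355], 'attitude': [0.994, -0.0015, -0.2374]}
0.0 3.9999712 0.01915625
wrist {'intrinsics': [[309.7069, 0.0, 316.5955], [0.0, 309.7069, 200.6579], [0.0, 0.0, 1.0]], 'tool_from_camera': [[1.0, -0.0007, 0.0008, 0.0009], [-0.0004, -0.9588, -0.2842, -0.0716], [0.0009, 0.2842, -0.9588, -0.1412], [0.0, 0.0, 0.0, 1.0]]}
0.0 1.5719296 0.007015625
```

View pics/scene0.png

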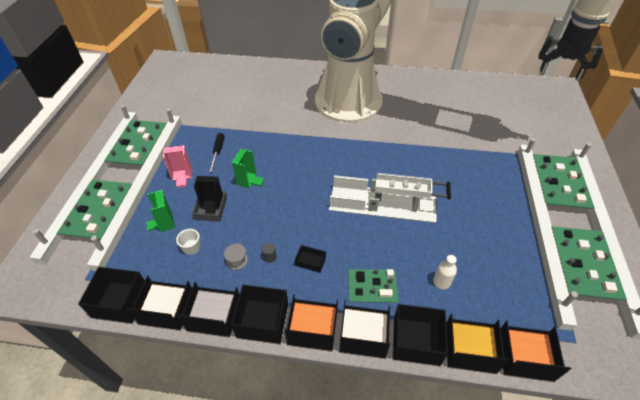

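View pics/side0.png

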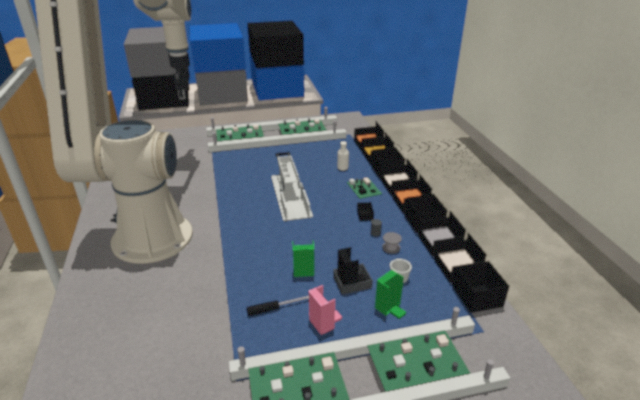

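The black box stands in the dark holder at scene (209,195). The things that could be mistaken for it are the green boxes at (244,168) and (160,212) and the pink box at (178,163). The black tub at (311,258) and the black bins in front are also candidates, but none of these are standing in a holder. The station is at (385,195), with the handle at (447,190) towards +y and the bay on the left.

```bash
cat > h.py <<'E'
import numpy as np,cv2
from scipy.spatial.transform import Rotation as Ro
from rig import ctrl
def Rm(a): return Ro.from_euler('xyz',a).as_matrix()
def cloud(n,d,s=None):
    c=ctrl.get_calibration(n);K=np.array(c["intrinsics"]);v,u=np.mgrid[0:400,0:640].astype(float)
    x=(u-K[0,2])/K[0,0];y=(v-K[1,2])/K[1,1]
    if n=="wrist":
        r=np.hypot(x,y)+1e-9;k=np.tan(r)/r;x,y=x*k,y*k
    P=np.stack([x*d,-y*d,-d],-1)
    if n=="wrist":
        T=np.array(c["tool_from_camera"]);P=P@T[:3,:3].T+T[:3,3]
        return P@Rm(s["eef_rot"]).T+np.array(s["ee_pos"])
    return P@Rm(c["attitude"]).T+np.array(c["eye"])
def load(f,n):
    z=np.load(f);return z["im"],z["d"],cloud(n,z["d"])
def snap(n,tag):
    s=ctrl.read_state();im,d=ctrl.read_camera(n);np.savez(f"pics/{tag}.npz",im=im,d=d,e=s["ee_pos"],r=s["eef_rot"])
    return im,d,cloud(n,d,s),s
E
python3 - <<'E'
from h import *
# top-down ortho of both, x 0.2..0.8 down, y -0.55..0.35 right
out=[]
for n in("scene","side"):
    im,d,P=load(f"pics/{n}0.npz",n)
    m=(d>0)
    t=m&(abs(P[...,2])<.01)&(P[...,0]>.3)&(P[...,0]<.7)&(abs(P[...,1])<.4);print(n,"z0 med",np.median(P[...,2][t]))
    rgb=im.astype(int)
    dark=(rgb.max(-1)<70)&m
    pl=P[...,2]
    b=dark&(pl>.035)&(pl<.13)&(P[...,0]>.25)&(P[...,0]<.65)&(P[...,1]<-.1)&(P[...,1]>-.5)
    Q=P[b];print("box upper",len(Q),np.percentile(Q,[2,50,98],axis=0).round(3).tolist())
    for lo in(.04,.06,.08,.095):
        q=Q[(Q[:,2]>lo)&(Q[:,2]<lo+.02)]
        if len(q)>5:
            r=cv2.minAreaRect((q[:,:2]*1000).astype(np.float32));print(lo,len(q),np.round(r[0],1),np.round(r[1],1),r[2])
    br=(rgb.min(-1)>110)&m&(pl>.04)&(pl<.13)&(P[...,0]>.25)&(P[...,0]<.6)&(P[...,1]<.3)&(P[...,1]>-.1)
    Q=P[br]
    r=cv2.minAreaRect((Q[:,:2]*1000).astype(np.float32));print("station",len(Q),r,np.percentile(Q,[1,50,99],axis=0).round(3).tolist())
im=cv2.imread("pics/scene0.png");a=cv2.resize(im[140:240,140:270],None,fx=4,fy=4,interpolation=3);b=cv2.resize(im[160:230,310:470],None,fx=4,fy=4,interpolation=3)
c=np.zeros((400+200,640,3),np.uint8);c[:400,:520]=a;c[400:,:]=b[40:240]
cv2.imwrite("pics/crop.png",c)
E
```

```text
scene z0 med 0.0011530770549983416
box upper 480 [[0.524, -0.373, 0.036], [0.535, -0.35, 0.073], [0.565, -0.313, 0.105]]
0.04 124 [ 544.5 -343.1] [41.8 59.9] 3.3900210857391357
0.06 134 [ 543.7 -343.4] [40.9 59.4] 4.012044429779053
0.08 79 [ 543.4 -342.9] [42.1 60.9] 2.6660401821136475
0.095 145 [ 545.1 -343.4] [42.5 59.7] 3.4612646102905273
station 1407 ((474.8977355957031, 139.91058349609375), (283.6282653808594, 88.69100952148438), 88.29618072509766) [[0.432, 0.003, 0.041], [0.47, 0.176, 0.079], [0.514, 0.268, 0.099]]
side z0 med 0.0022410746636094547
box upper 527 [[0.521, -0.377, 0.036], [0.535, -0.37, 0.079], [0.563, -0.315, 0.106]]
0.04 113 [ 530.4 -357.4] [34.  64.3] 41.53221130371094
0.06 123 [ 541.8 -346.5] [41.8 63.1] 6.709967136383057
0.08 141 [ 541.1 -345. ] [40.6 65.2] 5.043765068054199
0.095 159 [ 539.7 -346. ] [36.9 63.2] 3.999199867248535
station 539 ((469.494140625, 144.8865203857422), (302.7760925292969, 83.55475616455078), 89.73067474365234) [[0.428, -0.003, 0.041], [0.475, 0.163, 0.077], [0.509, 0.276, 0.1]]
```

View pics/crop.png

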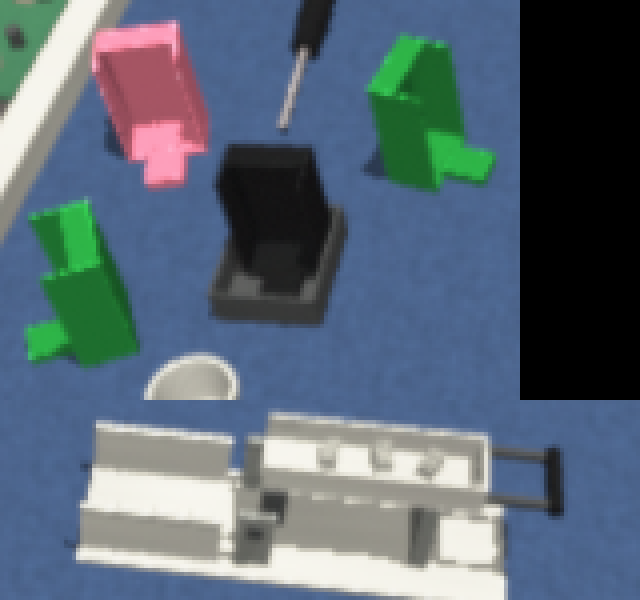

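The crop shows the black box on end in its holder, with its tab down and towards +x. The station's bay opens towards -y, and three sinks lie in the tray. I'll move now and look at the station from the wrist on the way.

Emit:
jog_arm(
  series="0.1 -0.165 0.05 0 0 -0.6 1;0.1 -0.165 0.05 0 0 -0.6 1;0.1 -0.165 0.05 0 0 -0.6 1;0.1 -0.165 0.05 0 0 -0.6 1;0.1 -0.165 0.05 0 0 -0.6 1",
)

```text
t: 0.57
ee_pos: [0.2382, 0.4423, 0.2817]
eef_rot: [3.141, 0.0, 0.743]
wrist_force: [0.7, 0.6, 0.1]
finger_gap: 0.0853
```

Emit:
jog_arm(
  series="0.1 -0.165 0.05 0 0 -0.6 1;0.1 -0.165 0.05 0 0 -0.6 1;0.1 -0.165 0.05 0 0 -0.6 1;0.1 -0.165 0.05 0 0 -0.6 1;0.1 -0.165 0.05 0 0 -0.6 1",
)

```text
t: 0.98
ee_pos: [0.3383, 0.2773, 0.3321]
eef_rot: [3.141, -0.001, 0.142]
wrist_force: [-0.0, 0.9, 0.8]
finger_gap: 0.0852
```

Emit:
jog_arm(
  series="0.06 -0.16 0.05 0 0 -0.6 1;0.06 -0.16 0.05 0 0 -0.6 1;0.06 -0.16 0.05 0 0 -0.6 1;0.06 -0.16 0.05 0 0 -0.6 1;0.06 -0.16 0.05 0 0 -0.6 1",
)

```text
t: 1.4
ee_pos: [0.399, 0.1156, 0.3831]
eef_rot: [-3.141, -0.003, -0.46]
wrist_force: [-0.6, 0.6, -0.9]
finger_gap: 0.0851
```

```bash
python3 - <<'E'
from h import *
im,d,P,s=snap("wrist","w1");print(s["t"],s["ee_pos"],s["eef_rot"],s["qpos"])
cv2.imwrite("pics/w1.png",im[...,::-1])
E
```

```text
1.4 [0.39903311 0.11563275 0.38305376] [-3.14136591 -0.00319389 -0.46030362] [ 0.28008525 -0.11497746  1.83762146 -0.00201104  1.41643826  0.7406952 ]
```

View pics/w1.png

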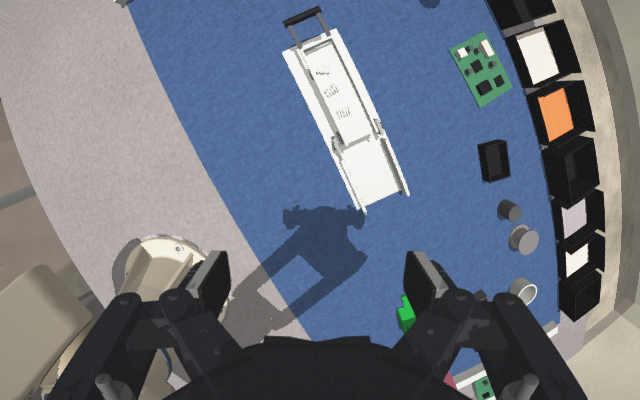

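The wrist view shows the whole station. The handle is at (303,16), the tray with its sinks at (330,90), and the bay with two guides ends at about (360,212) and (408,193). Next I measure it.

```bash
python3 - <<'E'
from h import *
def an(name,im,P,d):
    rgb=im.astype(int);ok=(d>0)&(P[...,0]>.35)&(P[...,0]<.6)&(P[...,1]>-.05)&(P[...,1]<.36)
    br=ok&(rgb.min(-1)>100);z=P[...,2]
    def rect(m,l):
        q=P[m]
        if len(q)<8: print(name,l,len(q));return
        r=cv2.minAreaRect((q[:,:2]*1000).astype(np.float32));print(name,l,len(q),np.round(r[0],1),np.round(r[1],1),round(r[2],2),"z",np.median(q[:,2]).round(4))
    rect(br&(z>-.01)&(z<.2),"all")
    rect(br&(z>.002)&(z<.012)&(P[...,1]<.1),"bayplate")
    rect(br&(z>.066)&(z<.13),"tray")
    rect(br&(z>.08)&(z<.13),"traywall")
    g=br&(z>.042)&(z<.058)&(P[...,1]<.10)
    rect(g,"guides")
    for s in(0,1):
        q=P[g&((P[...,0]>.472)==s)];
        if len(q)>8:
            v=cv2.fitLine(q[:,:2].astype(np.float32),cv2.DIST_HUBER,0,.01,.01).ravel();print("  guide",s,len(q),v.round(4),q[:,:2].min(0).round(3),q[:,:2].max(0).round(3))
    dk=ok&(rgb.max(-1)<80)&(z>.07)&(z<.13)&(P[...,1]>.22)
    rect(dk,"handle")
    q=P[dk];print(q.min(0).round(3),q.max(0).round(3)) if len(q) else 0
z=np.load("pics/w1.npz");s=dict(ee_pos=z["e"],eef_rot=z["r"])
an("w",z["im"],cloud("wrist",z["d"],s),z["d"])
for n in("scene","side"):
    im,d,P=load(f"pics/{n}0.npz",n);an(n,im,P,d)
im,d,P=load("pics/scene0.npz","scene");h=cv2.cvtColor(im,cv2.COLOR_RGB2HSV)
for l,m in(("green",(h[...,0]>45)&(h[...,0]<75)&(h[...,1]>150)),("pink",(h[...,0]>150)&(h[...,1]>80))):
    n,lab,st,_=cv2.connectedComponentsWithStats(m.astype(np.uint8))
    for i in range(1,n):
        if st[i,4]>150:
            q=P[lab==i];q=q[(q[:,2]>.01)&(q[:,0]>.2)];
            if len(q):print(l,st[i],np.percentile(q,[3,97],axis=0).round(3).tolist())
E
```

```text
w all 10647 [474.  142.7] [332.4 104.1] 89.06 z 0.0061
w bayplate 2769 [472.1  47.3] [106.1 101.7] 89.33 z 0.0048
w tray 4089 [472.2 213.8] [ 58.3 190.8] 0.46 z 0.0743
w traywall 1196 [474.6 214.1] [189.8  51.5] 89.02 z 0.0925
w guides 437 [472.   46.6] [100.   83.6] 89.51 z 0.0504
  guide 0 200 [0.0146 0.9999 0.4336 0.0491] [ 0.43  -0.003] [0.437 0.097]
  guide 1 237 [0.0124 0.9999 0.5095 0.0248] [ 0.506 -0.003] [0.514 0.096]
w handle 277 [476.1 314.5] [11.1 54.5] 88.93 z 0.0884
[0.449 0.309 0.083] [0.503 0.32  0.093]
scene all 4041 [437. 146.] [312.5 177. ] 89.09 z 0.0096
scene bayplate 540 [452.3  47.1] [145.8 105.8] 0.91 z 0.0061
scene tray 1100 [474.  200.5] [162.   56.2] 89.15 z 0.0835
scene traywall 669 [474.  200.6] [161.7  56.2] 89.15 z 0.0891
scene guides 238 [472.9  46.8] [98.8 88.7] 89.44 z 0.0494
  guide 0 114 [0.012  0.9999 0.4346 0.0485] [ 0.429 -0.001] [0.439 0.097]
  guide 1 124 [0.0123 0.9999 0.5115 0.0457] [ 0.505 -0.003] [0.518 0.096]
scene handle 81 [479.5 305.1] [55.  41.6] 14.22 z 0.0893
[0.448 0.278 0.082] [0.506 0.321 0.093]
side all 1679 [474.8 174.6] [368.6 114. ] 89.19 z 0.0093
side bayplate 450 [472.7  45.2] [109.3 113. ] 89.91 z 0.007
side tray 407 [472.8 205.8] [181.3  55.4] 89.3 z 0.08
side traywall 204 [471.6 205.9] [181.3  51.2] 88.98 z 0.0889
side guides 78 [468.8  43.5] [98.9 82.5] 88.83 z 0.052
  guide 0 36 [0.0166 0.9999 0.4295 0.0291] [ 0.427 -0.005] [0.434 0.094]
  guide 1 42 [0.0149 0.9999 0.5063 0.0501] [ 0.504 -0.007] [0.511 0.092]
side handle 25 [471.5 311.7] [47.8 19.2] 14.11 z 0.0888
[0.449 0.297 0.084] [0.496 0.322 0.096]
green [232 149  32  39 748] [[0.405, -0.29, 0.011], [0.468, -0.235, 0.102]]
green [147 191  27  40 720] [[0.597, -0.485, 0.012], [0.658, -0.427, 0.102]]
pink [163 146  29  41 831] [[0.416, -0.507, 0.011], [0.468, -0.443, 0.101]]
```

Emit:
jog_arm(
  series="0.048 -0.153 -0.05 0 0 -0.35 1;0.048 -0.153 -0.05 0 0 -0.35 1;0.048 -0.153 -0.05 0 0 -0.35 1;0.048 -0.153 -0.05 0 0 -0.35 1;0.048 -0.153 -0.05 0 0 -0.35 1",
)

```text
t: 1.87
ee_pos: [0.4456, -0.0379, 0.3288]
eef_rot: [3.138, 0.001, -0.803]
wrist_force: [-0.6, 0.5, 0.2]
finger_gap: 0.0853
```

Emit:
jog_arm(
  series="0.048 -0.153 -0.05 0 0 -0.35 1;0.048 -0.153 -0.05 0 0 -0.35 1;0.048 -0.153 -0.05 0 0 -0.35 1;0.048 -0.153 -0.05 0 0 -0.35 1;0.048 -0.153 -0.05 0 0 -0.35 1",
)

```text
t: 2.28
ee_pos: [0.4941, -0.1904, 0.2785]
eef_rot: [3.139, 0.0, -1.152]
wrist_force: [-0.6, 1.4, -0.2]
finger_gap: 0.0851
```

Emit:
jog_arm(
  series="0.049 -0.153 -0.05 0 0 -0.35 1;0.049 -0.153 -0.05 0 0 -0.35 1;0.049 -0.153 -0.05 0 0 -0.35 1;0.049 -0.153 -0.05 0 0 -0.35 1;0.049 -0.153 -0.05 0 0 -0.35 1",
)

```text
t: 2.7
ee_pos: [0.5433, -0.3433, 0.2279]
eef_rot: [3.14, -0.0, -1.502]
wrist_force: [-1.5, 0.6, 0.3]
finger_gap: 0.0858
```

```bash
python3 - <<'E'
from h import *
im,d,P,s=snap("wrist","w2");print(s["t"],s["ee_pos"],s["eef_rot"],s["qpos"].round(2))
cv2.imwrite("pics/w2.png",im[...,::-1])
m=(d>0)&(im.max(-1)<75)&(abs(P[...,0]-.544)<.06)&(abs(P[...,1]+.344)<.06)
for lo,hi in((.02,.036),(.04,.06),(.06,.08),(.08,.095),(.095,.112)):
    q=P[m&(P[...,2]>lo)&(P[...,2]<hi)]
    if len(q)>5:
        r=cv2.minAreaRect((q[:,:2]*1000).astype(np.float32));print(lo,len(q),np.round(r[0],1),np.round(r[1],1),round(r[2],2),q[:,2].max().round(4))
E
```

```text
2.7 [ 0.54328595 -0.34331087  0.22786729] [ 3.13957125e+00 -5.91259755e-05 -1.50171042e+00] [-0.57  0.38  1.6  -0.    1.16  0.94]
0.02 374 [ 558.6 -347.8] [84.1 75.4] 2.09 0.036
0.04 81 [ 549.2 -344. ] [31.7 58.3] 4.33 0.0598
0.06 162 [ 551.1 -344.2] [28.6 59.4] 4.57 0.08
0.08 73 [ 552.7 -343.9] [24.9 58.6] 4.48 0.0943
0.095 1494 [ 545.6 -345. ] [40.1 59.8] 4.59 0.1041
```

View pics/w2.png

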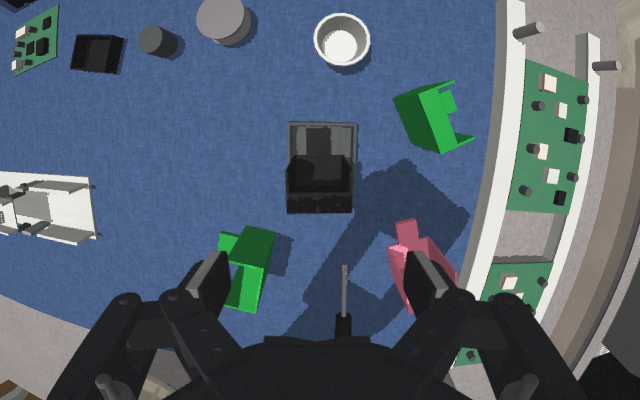

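The wrist view shows the box at (320,165), centred between the fingers, with its mouth and tab towards +x and free sides. I'll go down, grip and lift.

Emit:
jog_arm(
  series="0.0015 -0.0012 -0.04 0 0 0.008 1;0.0015 -0.0012 -0.08 0 0 0.008 1;0.0015 -0.0012 -0.12 0 0 0.008 1;0.0015 -0.0012 -0.155 0 0 0.008 1;0.0015 -0.0012 -0.162 0 0 0.008 1",
)

```text
t: 3.17
ee_pos: [0.5408, -0.3366, 0.0639]
eef_rot: [3.135, 0.006, -1.491]
wrist_force: [-1.1, 0.9, -0.3]
finger_gap: 0.0851
```

Emit:
jog_arm(
  series="0 0 0 0 0 0 -0.2;0 0 0 0 0 0 -0.2;0 0 0 0 0 0 -0.2;0 0 0 0 0 0 -0.2;0 0 0 0 0 0 -0.2",
  force=35,
)

```text
t: 3.58
ee_pos: [0.5452, -0.3411, 0.0715]
eef_rot: [-3.139, -0.002, -1.493]
wrist_force: [0.1, 0.2, 6.2]
finger_gap: 0.0598
```

Emit:
jog_arm(
  series="0 0 0 0 0 0 -0.2;0 0 0.02 0 0 0 -0.2;0 0 0.05 0 0 0 -0.2;0 0 0.085 0 0 0 -0.2;0 0 0.12 0 0 0 -0.2",
)

```text
t: 4.0
ee_pos: [0.5435, -0.3402, 0.1909]
eef_rot: [3.141, 0.0, -1.493]
wrist_force: [0.4, -0.9, -0.4]
finger_gap: 0.0601
```

Emit:
jog_arm(
  series="-0.011 0.0925 -0.02 0.027 -0.35 0 -0.2;-0.011 0.0925 -0.02 0.027 -0.35 0 -0.2;-0.011 0.0925 -0.02 0.027 -0.35 0 -0.2;-0.011 0.0925 -0.02 0.027 -0.35 0 -0.2;-0.011 0.0925 -0.02 0.027 -0.35 0 -0.2",
)

```text
t: 4.42
ee_pos: [0.5313, -0.2472, 0.1695]
eef_rot: [-2.791, 0.0, -1.493]
wrist_force: [0.4, -0.1, -0.6]
finger_gap: 0.0598
```

Emit:
jog_arm(
  series="-0.011 0.0925 -0.05 0.027 -0.35 0 -0.2;-0.011 0.0925 -0.05 0.027 -0.35 0 -0.2;-0.011 0.0925 -0.05 0.027 -0.35 0 -0.2;-0.011 0.0925 -0.05 0.027 -0.35 0 -0.2;-0.011 0.0925 -0.05 0.027 -0.35 0 -0.2",
)

```text
t: 4.83
ee_pos: [0.5381, -0.1619, 0.1356]
eef_rot: [-2.51, 0.039, -1.453]
wrist_force: [1.0, 0.6, -1.8]
finger_gap: 0.0598
```

```bash
python3 - <<'E'
from h import *
s=ctrl.read_state();print(s["ee_pos"],s["eef_rot"],s["qpos"].round(2))
ims=[]
for n in("scene","side"):
    im,d,P,s=snap(n,n+"1");ims.append(im)
    m=(d>0)&(im.max(-1)<75)&(P[...,0]>.46)&(P[...,0]<.64)&(P[...,1]>-.20)&(P[...,1]<-.1)
    q=P[m&(P[...,2]>.006)];print(n,len(q),np.percentile(q,[.5,50,99.5],axis=0).round(3).tolist())
a=cv2.resize(ims[0][110:260,200:400],None,fx=2,fy=2);b=cv2.resize(ims[1][150:300,230:430],None,fx=2,fy=2)
cv2.imwrite("pics/lean.png",np.hstack([a,b])[...,::-1])
E
```

```text
[ 0.53806048 -0.16188289  0.13555192] [-2.51005612  0.03860368 -1.45275725] [-0.53  0.26  2.25  1.27  0.41 -0.21]
scene 2152 [[0.461, -0.199, 0.074], [0.508, -0.163, 0.192], [0.616, -0.105, 0.294]]
side 534 [[0.462, -0.2, 0.075], [0.547, -0.186, 0.125], [0.609, -0.125, 0.293]]
```

View pics/lean.png

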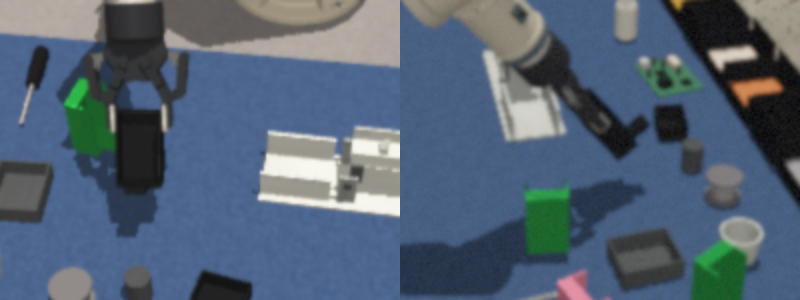

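The box hangs mouth up and leaning about 36°, over free mat. I'll lower it and add a bit more lean.

Emit:
jog_arm(
  series="-0.015 0.004 -0.03 0.01 -0.13 0 -0.2;-0.015 0.004 -0.03 0.01 -0.13 0 -0.2;-0.015 0.004 -0.04 0.01 -0.13 0 -0.2;-0.015 0.004 -0.05 0.01 -0.13 0 -0.2;-0.015 0.004 -0.05 0.01 -0.13 0 -0.2",
)

```text
t: 5.35
ee_pos: [0.5224, -0.1584, 0.0842]
eef_rot: [-2.382, 0.035, -1.448]
wrist_force: [-0.1, 0.5, -1.1]
finger_gap: 0.0596
```

```bash
python3 - <<'E'
from h import *
s=ctrl.read_state();print(s["ee_pos"],s["eef_rot"],s["qpos"].round(2),s["dq"].round(2))
R=Rm(s["eef_rot"]); print(R.round(3)); # box x=-toolY, box z=-toolZ
e=np.array([0,.020,.068]); print("edge",s["ee_pos"]+R@e, "lean deg",np.degrees(np.arccos(-R[2,2])))
im,d,P,s=snap("side","side2")
m=(d>0)&(im.max(-1)<75)&(P[...,0]>.5)&(P[...,0]<.64)&(P[...,1]>-.20)&(P[...,1]<-.1)
q=P[m&(P[...,2]>.004)];print(len(q),np.percentile(q,[.5,50,99.5],axis=0).round(3).tolist())
E
```

```text
[ 0.52238914 -0.15844892  0.0841722 ] [-2.38222406  0.0346123  -1.44812052] [-0.6   0.41  2.36  1.98  0.54 -1.02] [-0.07  0.26  0.12  0.83  0.17 -0.94]
[[ 0.122 -0.723  0.68 ]
 [-0.992 -0.065  0.109]
 [-0.035 -0.688 -0.725]]
edge [ 0.55418929 -0.15232842  0.0211223 ] lean deg 43.544755400944275
492 [[0.502, -0.199, 0.004], [0.545, -0.181, 0.068], [0.598, -0.123, 0.12]]
```

Emit:
jog_arm(
  series="0 0 -0.006 0 0 0 -0.2;0 0 -0.012 0 0 0 -0.2;0 0 -0.017 0 0 0 -0.2;0 0 -0.019 0 0 0 -0.2;0 0 -0.019 0 0 0 -0.2",
)

```text
t: 5.82
ee_pos: [0.522, -0.1577, 0.0658]
eef_rot: [-2.383, 0.035, -1.448]
wrist_force: [0.8, 1.1, -1.1]
finger_gap: 0.0594
```

Emit:
jog_arm(
  series="0 0 -0.003 0 0 0 -0.2;0 0 -0.003 0 0 0 -0.2;0 0 -0.003 0 0 0 0.5;0 0 -0.003 0 0 0 1;0 0 -0.003 0 0 0 1",
)

```text
t: 6.23
ee_pos: [0.5212, -0.1575, 0.0628]
eef_rot: [-2.383, 0.034, -1.449]
wrist_force: [-1.4, -0.3, 0.1]
finger_gap: 0.0845
```

Emit:
jog_arm(
  series="0 0 0 0 0 0 1;0 0 0 0 0 0 1;-0.02 0 0.02 0 0 0 1;-0.05 0 0.05 0 0 0 1;-0.08 0 0.08 0 0 0 1",
)

```text
t: 6.65
ee_pos: [0.4433, -0.1568, 0.1389]
eef_rot: [-2.386, 0.036, -1.448]
wrist_force: [-0.7, 0.0, 1.2]
finger_gap: 0.0854
```

```bash
python3 - <<'E'
from h import *
ims=[]
for n in("scene","side"):
    im,d,P,s=snap(n,n+"3");ims.append(im)
    m=(d>0)&(im.max(-1)<75)&(P[...,0]>.44)&(P[...,0]<.64)&(P[...,1]>-.215)&(P[...,1]<-.09)
    for lo,hi in((.012,.045),(.045,.08)):
        q=P[m&(P[...,2]>lo)&(P[...,2]<hi)]
        if len(q)>5:
            r=cv2.minAreaRect((q[:,:2]*1000).astype(np.float32));print(n,lo,len(q),np.round(r[0],1),np.round(r[1],1),round(r[2],2),q[:,2].max().round(3),np.median(q,axis=0).round(3))
a=cv2.resize(ims[0][110:260,200:400],None,fx=2,fy=2);b=cv2.resize(ims[1][150:300,230:430],None,fx=2,fy=2)
cv2.imwrite("pics/laid.png",np.hstack([a,b])[...,::-1])
E
```

```text
scene 0.012 295 [ 502.5 -159.1] [105.1  59.7] 4.76 0.045 [ 0.546 -0.156  0.027]
scene 0.045 94 [ 547.7 -155.5] [12.5 28.8] 5.63 0.075 [ 0.551 -0.155  0.065]
side 0.012 406 [ 499.  -160.5] [99.6 68.6] 5.84 0.045 [ 0.509 -0.14   0.027]
side 0.045 49 [ 543.4 -160.9] [ 9.6 27.1] 4.13 0.078 [ 0.541 -0.164  0.062]
```

View pics/laid.png

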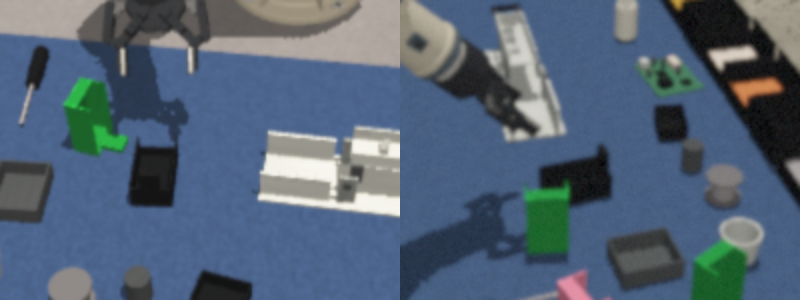

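The box lies flat, mouth up, tab standing at the far end (crop (165,150) and (603,155)). Next I turn the tool upright above the tab.

```bash
python3 - <<'E'
from h import *
s=ctrl.read_state();R=Ro.from_euler('xyz',s["eef_rot"])
T=Ro.from_euler('xyz',[np.pi,0,.087]);print((T*R.inv()).as_rotvec(), np.array([.5475,-.157,.2])-s["ee_pos"],s["qpos"].round(2))
E
```

```text
[-0.67155897  0.50274149  1.464656  ] [0.10494729 0.00027097 0.05759178] [-0.75  0.18  2.47  1.62  0.58 -0.77]
```

Emit:
jog_arm(
  series="0.02 0 0.06 -0.224 0.168 0.488 1;0.02 0 0.06 -0.224 0.168 0.488 1;0.02 0 0.06 -0.224 0.168 0.488 1;0.02 0 0.06 -0.224 0.168 0.488 1;0.02 0 0.06 -0.224 0.168 0.488 1",
)

```text
t: 7.17
ee_pos: [0.4658, -0.1586, 0.2008]
eef_rot: [-2.577, -0.1, -1.019]
wrist_force: [0.5, 1.4, 0.8]
finger_gap: 0.0854
```

Emit:
jog_arm(
  series="0.04 0 0 -0.224 0.168 0.488 1;0.04 0 0 -0.224 0.168 0.488 1;0.04 0 0 -0.224 0.168 0.488 1;0.04 0 0 -0.224 0.168 0.488 1;0.04 0 0 -0.224 0.168 0.488 1",
)

```text
t: 7.58
ee_pos: [0.5064, -0.1571, 0.1992]
eef_rot: [-2.854, -0.129, -0.493]
wrist_force: [0.6, -0.4, -0.6]
finger_gap: 0.0854
```

Emit:
jog_arm(
  series="0.045 0 0 -0.224 0.168 0.488 1;0.045 0 0 -0.224 0.168 0.488 1;0.045 0 0 -0.224 0.168 0.488 1;0.045 0 0 -0.224 0.168 0.488 1;0.045 0 0 -0.224 0.168 0.488 1",
)

```text
t: 8.0
ee_pos: [0.5511, -0.1562, 0.1985]
eef_rot: [-3.109, -0.019, 0.018]
wrist_force: [0.1, -0.1, -0.0]
finger_gap: 0.0852
```

```bash
cat >> h.py <<'E'
def goto(p,rpy):
    s=ctrl.read_state();R=Ro.from_euler('xyz',s["eef_rot"]);T=Ro.from_euler('xyz',rpy)
    print("t",s["t"],"at",s["ee_pos"].round(4),s["eef_rot"].round(3),"q",s["qpos"].round(2),"F",s["wrist_force"].round(1),"\nneed",(np.array(p)-s["ee_pos"]).round(4),"rot",(T*R.inv()).as_rotvec().round(3))
E
python3 - <<'E'
from h import *
goto([.5475,-.157,.2],[np.pi,0,.087])
E
```

```text
t 8.0 at [ 0.5511 -0.1562  0.1985] [-3.109 -0.019  0.018] q [-0.3   0.3   1.79  0.04  1.05 -0.34] F [ 0.1 -0.1 -0. ] 
need [-0.0036 -0.0008  0.0015] rot [-0.034  0.017  0.069]
```

Emit:
jog_arm(
  series="-0.0035 -0.001 0 -0.034 0.017 0.069 1;-0.0035 -0.001 0 -0.034 0.017 0.069 1;-0.0035 -0.001 0 -0.034 0.017 0.069 1",
)

```text
t: 8.25
ee_pos: [0.5466, -0.1573, 0.1985]
eef_rot: [-3.139, -0.002, 0.079]
wrist_force: [0.7, 0.3, 0.7]
finger_gap: 0.0854
```

```bash
python3 - <<'E'
from h import *
im,d,P,s=snap("wrist","w4")
m=(d>0)&(im.max(-1)<75)&(P[...,0]>.43)&(P[...,0]<.60)&(P[...,1]>-.215)&(P[...,1]<-.09)
for lo,hi in((.012,.045),(.036,.045),(.045,.066),(.066,.08)):
    q=P[m&(P[...,2]>lo)&(P[...,2]<hi)]
    if len(q)>5:
        r=cv2.minAreaRect((q[:,:2]*1000).astype(np.float32));print(lo,len(q),np.round(r[0],1),np.round(r[1],1),round(r[2],2),np.median(q,axis=0).round(3))
goto([.5475,-.157,.2],[np.pi,0,.087])
E
```

```text
0.012 1525 [ 502.4 -159.8] [97.3 60.1] 5.56 [ 0.501 -0.183  0.032]
0.036 586 [ 502.5 -159.7] [97.  60.1] 5.61 [ 0.51  -0.135  0.038]
0.045 47 [ 545.6 -142.1] [8.5 1.1] 5.25 [ 0.545 -0.142  0.058]
0.066 300 [ 546.6 -155.8] [ 8.2 27.2] 4.68 [ 0.547 -0.155  0.071]
t 8.3 at [ 0.5464 -0.1577  0.1986] [-3.139e+00 -3.000e-03  7.800e-02] q [-0.29  0.3   1.79  0.    1.05 -0.37] F [-0.4 -0.2  0.7] 
need [0.0011 0.0007 0.0014] rot [-0.003  0.003  0.009]
```

Emit:
jog_arm(
  series="0.0003 0.002 -0.04 0 0 0.018 1;0.0003 0.002 -0.08 0 0 0.018 1;0.0003 0.002 -0.115 0 0 0.018 1;0.0003 0.002 -0.145 0 0 0.018 1;0.0003 0.002 -0.155 0 0 0.018 1",
)

```text
t: 8.72
ee_pos: [0.5437, -0.156, 0.0402]
eef_rot: [-3.138, 0.002, 0.095]
wrist_force: [-1.0, 0.5, -1.3]
finger_gap: 0.0854
```

Emit:
jog_arm(
  series="0 0 0 0 0 0 1;0 0 0 0 0 0 -0.9;0 0 0 0 0 0 -0.9;0 0 0 0 0 0 -0.9;0 0 0 0 0 0 -0.9",
  force=50,
)

```text
t: 9.13
ee_pos: [0.5478, -0.1569, 0.0461]
eef_rot: [3.141, -0.006, 0.097]
wrist_force: [-0.5, 0.6, -0.4]
finger_gap: 0.0386
```

Emit:
jog_arm(
  series="0 0 0 0 0 0 -0.9;0 0 0 0 0 0 -0.9;0 0 0 0 0 0 -0.9;0 0 0 0 0 0 -0.9",
)

```text
t: 9.47
ee_pos: [0.5467, -0.1566, 0.0452]
eef_rot: [3.141, -0.003, 0.098]
wrist_force: [-2.7, 0.2, 8.1]
finger_gap: 0.009
```

Emit:
jog_arm(
  series="0 0 0.005 0 0 0 -0.9;0 0 0.025 0 0 0 -0.9;0 0 0.06 0 0 0 -0.9;0 0 0.09 0 0 0 -0.9;0 0 0.11 0 0 0 -0.9",
)

```text
t: 9.88
ee_pos: [0.5475, -0.1568, 0.1574]
eef_rot: [3.141, -0.005, 0.097]
wrist_force: [0.2, -0.6, -1.6]
finger_gap: 0.0094
```

Emit:
jog_arm(
  series="-0.025 0.055 0 0 0 -0.56 -0.9;-0.025 0.055 0 0 0 -0.56 -0.9;-0.025 0.055 0 0 0 -0.56 -0.9;-0.025 0.055 0 0 0 -0.56 -0.9;-0.025 0.055 0 0 0 -0.56 -0.9",
)

```text
t: 10.3
ee_pos: [0.5215, -0.101, 0.1548]
eef_rot: [-3.141, -0.003, -0.469]
wrist_force: [0.9, 0.1, -0.3]
finger_gap: 0.009
```

Emit:
jog_arm(
  series="-0.025 0.055 0 0 0 -0.56 -0.9;-0.025 0.055 0 0 0 -0.56 -0.9;-0.025 0.055 0 0 0 -0.56 -0.9;-0.025 0.055 0 0 0 -0.56 -0.9;-0.025 0.055 0 0 0 -0.56 -0.9",
)

```text
t: 10.72
ee_pos: [0.4964, -0.046, 0.1547]
eef_rot: [-3.141, -0.003, -1.029]
wrist_force: [0.4, -0.3, -0.6]
finger_gap: 0.0093
```

Emit:
jog_arm(
  series="-0.025 0.048 0 0 0 -0.56 -0.9;-0.025 0.048 0 0 0 -0.56 -0.9;-0.025 0.048 0 0 0 -0.56 -0.9;-0.025 0.048 0 0 0 -0.56 -0.9;-0.025 0.048 0 0 0 -0.56 -0.9",
)

```text
t: 11.13
ee_pos: [0.4714, 0.0019, 0.1547]
eef_rot: [-3.141, -0.003, -1.589]
wrist_force: [0.7, 1.1, -1.9]
finger_gap: 0.0092
```

```bash
python3 - <<'E'
from h import *
goto([.4714,.0015,.155],[np.pi,0,-1.584])
im,d,P,s=snap("wrist","w5");cv2.imwrite("pics/w5.png",im[...,::-1])
for n in("wrist","scene","side"):
    if n!="wrist": im,d,P,s=snap(n,n+"5")
    m=(d>0)&(im.max(-1)<75)&(P[...,0]>.42)&(P[...,0]<.53)&(P[...,1]>-.03)&(P[...,1]<.12)
    q=P[m&(P[...,2]>.08)&(P[...,2]<.155)];
    if len(q)>5: 
        q2=q[q[:,1]>.015]
        r=cv2.minAreaRect((q2[:,:2]*1000).astype(np.float32));print(n,len(q),np.round(r[0],1),np.round(r[1],1),round(r[2],2),np.percentile(q2,[1,50,99],axis=0).round(3).tolist())
E
```

```text
t 11.1333 at [0.4714 0.0019 0.1547] [-3.141e+00 -3.000e-03 -1.589e+00] q [ 0.    0.21  2.03 -0.    0.9   1.59] F [ 0.7  1.1 -1.9] 
need [ 0.     -0.0004  0.0003] rot [0.003 0.    0.005]
wrist 14419 [473.7  56.3] [82.7 60.4] 88.93 [[0.445, 0.016, 0.11], [0.471, 0.06, 0.112], [0.504, 0.096, 0.149]]
scene 865 [474.   55.8] [82.3 65.5] 88.73 [[0.442, 0.017, 0.11], [0.456, 0.057, 0.128], [0.505, 0.096, 0.151]]
side 280 [469.2  59.2] [59.  87.6] 0.12 [[0.44, 0.015, 0.11], [0.46, 0.071, 0.125], [0.499, 0.102, 0.151]]
```

View pics/w5.png

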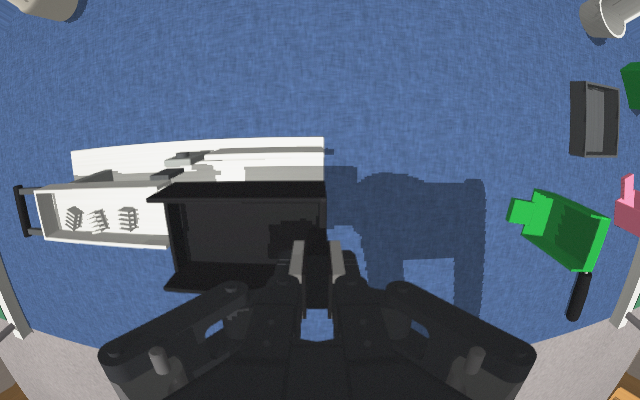

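The wrist view shows the box held by its tab at (320,280), mouth up, in line above the bay, with the low end towards the tray. I'll lower it in.

Emit:
jog_arm(
  series="-0.001 -0.001 -0.02 0 0 0.005 -0.9;-0.001 -0.001 -0.04 0 0 0.005 -0.9;-0.001 -0.001 -0.06 0 0 0.005 -0.9;-0.001 -0.001 -0.08 0 0 0.005 -0.9;-0.001 -0.001 -0.09 0 0 0.005 -0.9",
)

```text
t: 11.7
ee_pos: [0.4696, 0.0004, 0.0626]
eef_rot: [3.139, -0.003, -1.575]
wrist_force: [-0.1, -0.1, -1.2]
finger_gap: 0.0088
```

Emit:
jog_arm(
  series="0 0 -0.004 0 0 0 -0.9;0 0 -0.007 0 0 0 -0.9;0 0 -0.01 0 0 0 -0.9;0 0 -0.011 0 0 0 -0.9;0 0 -0.011 0 0 0 -0.9",
)

```text
t: 12.12
ee_pos: [0.471, 0.0004, 0.0538]
eef_rot: [-3.141, -0.003, -1.577]
wrist_force: [-0.7, 0.3, -2.1]
finger_gap: 0.009
```

Emit:
jog_arm(
  series="0 0 -0.001 0 0 0 -0.9;0 0 -0.002 0 0 0 -0.9;0 0 -0.003 0 0 0 -0.9;0 0 -0.003 0 0 0 -0.9",
)

```text
t: 12.45
ee_pos: [0.471, 0.0004, 0.0512]
eef_rot: [-3.141, -0.003, -1.578]
wrist_force: [-1.9, -1.3, 10.6]
finger_gap: 0.0089
```

```bash
python3 - <<'E'
from h import *
goto([.4714,.0015,.051],[np.pi,0,-1.584])
for n in("wrist","scene"):
    im,d,P,s=snap(n,n+"6")
    m=(d>0)&(im.max(-1)<75)&(P[...,0]>.44)&(P[...,0]<.51)&(P[...,1]>-.01)&(P[...,1]<.11)
    fl=P[m&(P[...,1]>.04)&(P[...,1]<.08)&(abs(P[...,0]-.472)<.02)]
    print(n,"floor z pct",np.percentile(fl[:,2],[10,50,90]).round(4))
E
```

```text
t 12.45 at [4.71e-01 4.00e-04 5.12e-02] [-3.141e+00 -3.000e-03 -1.578e+00] q [-0.    0.39  2.1  -0.    0.66  1.58] F [-1.9 -1.3 10.6] 
need [ 0.0004  0.0011 -0.0002] rot [ 0.003  0.001 -0.006]
wrist floor z pct [0.0073 0.1271 0.1441]
scene floor z pct [0.0086 0.1271 0.1477]
```

Emit:
jog_arm(
  series="0 0 0 0 0 0 -0.5;0 0 0 0 0 0 -0.2;0 0 0 0 0 0 0;0 0 0 0 0 0 0;0 0 0.005 0 0 0 0",
)

```text
t: 12.97
ee_pos: [0.47, 0.0004, 0.0548]
eef_rot: [3.14, -0.003, -1.577]
wrist_force: [0.1, -0.3, -1.2]
finger_gap: 0.0426
```

Emit:
jog_arm(
  series="0 0 0.02 0 0 0 0;0 0 0.05 0 0 0 0;0 0 0.08 0 0 0 0;0 0 0.12 0 0 0 0;0 0 0.15 0 0 0 0",
)

```text
t: 13.38
ee_pos: [0.4707, 0.0004, 0.2082]
eef_rot: [-3.14, -0.003, -1.578]
wrist_force: [1.3, -0.4, 0.3]
finger_gap: 0.0426
```

```bash
python3 - <<'E'
from h import *
goto([.4755,.30,.2],[np.pi,0,-1.584])
for n in("wrist","scene"):
    im,d,P,s=snap(n,n+"7")
    m=(d>0)&(im.max(-1)<75)&(P[...,0]>.43)&(P[...,0]<.52)&(P[...,1]>-.02)&(P[...,1]<.12)
    for lo,hi in ((.008,.035),(.035,.055),(.06,.09)):
        q=P[m&(P[...,2]>lo)&(P[...,2]<hi)]
        r=cv2.minAreaRect((q[:,:2]*1000).astype(np.float32));print(n,lo,len(q),np.round(r[0],1),np.round(r[1],1),round(r[2],2),np.percentile(q,[1,50,99],axis=0).round(3).tolist())
    fl=P[m&(P[...,1]>.04)&(P[...,1]<.08)&(abs(P[...,0]-.472)<.02)];print(np.median(fl[:,2]))
    if n=="wrist":cv2.imwrite("pics/w7.png",im[...,::-1])
E
```

```text
t 13.3833 at [4.707e-01 4.000e-04 2.082e-01] [-3.140e+00 -3.000e-03 -1.578e+00] q [-0.    0.14  1.98 -0.    1.03  1.58] F [ 1.3 -0.4  0.3] 
need [ 0.0048  0.2996 -0.0082] rot [ 0.003  0.001 -0.006]
wrist 0.008 1791 [473.7  45.8] [97.8 58.9] 89.31 [[0.445, 0.001, 0.008], [0.465, 0.053, 0.012], [0.503, 0.094, 0.035]]
wrist 0.035 916 [477.9  58.3] [124.4  69.9] 88.47 [[0.443, -0.004, 0.035], [0.446, 0.041, 0.044], [0.503, 0.12, 0.051]]
wrist 0.06 377 [479.9  58.2] [127.6  28.5] 82.85 [[0.459, -0.004, 0.061], [0.475, 0.001, 0.076], [0.501, 0.12, 0.078]]
0.28339851168699826
scene 0.008 303 [460.9  47. ] [93.4 44.1] 89.3 [[0.44, 0.001, 0.008], [0.446, 0.048, 0.013], [0.467, 0.093, 0.034]]
scene 0.035 117 [471.3  62.6] [125.4  71.9] 80.38 [[0.44, -0.003, 0.035], [0.445, 0.045, 0.043], [0.516, 0.118, 0.053]]
scene 0.06 37 [474.6   1.7] [ 8.3 26.6] 88.15 [[0.462, -0.003, 0.061], [0.479, 0.003, 0.074], [0.487, 0.006, 0.081]]
0.2840057345036805
```

View pics/w7.png

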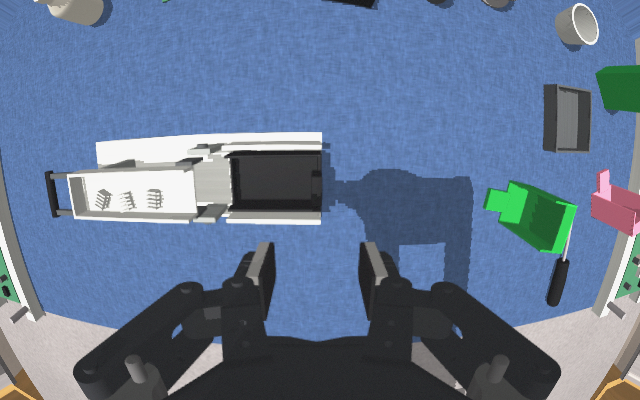

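The box sits flat between the guides, tab away from the tray, centred within about 2 mm, and the gripper is free of it. On to the handle.

Emit:
jog_arm(
  series="0.0024 0.157 -0.004 0 0 -0.003 -0.4;0.0024 0.157 -0.004 0 0 -0.003 -0.4;0.0024 0.157 -0.004 0 0 -0.003 -0.4;0.0024 0.157 -0.004 0 0 -0.003 -0.4;0.0024 0.157 -0.004 0 0 -0.003 -0.4",
)

```text
t: 13.9
ee_pos: [0.4728, 0.162, 0.201]
eef_rot: [-3.142, -0.001, -1.578]
wrist_force: [-0.4, -1.4, -0.4]
finger_gap: 0.0254
```

Emit:
jog_arm(
  series="0.0024 0.157 -0.004 0 0 -0.003 -0.4;0.0024 0.157 -0.004 0 0 -0.003 -0.4;0.0024 0.157 -0.004 0 0 -0.003 -0.4;0.0024 0.157 -0.004 0 0 -0.003 -0.4;0.0024 0.157 -0.004 0 0 -0.003 -0.4",
)

```text
t: 14.32
ee_pos: [0.4754, 0.3192, 0.1969]
eef_rot: [-3.141, -0.001, -1.581]
wrist_force: [-0.9, -0.5, -0.5]
finger_gap: 0.0254
```

```bash
python3 - <<'E'
from h import *
goto([.4755,.3155,.066],[np.pi,0,-1.584])
im,d,P,s=snap("wrist","w8")
m=(d>0)&(im.max(-1)<80)&(P[...,0]>.44)&(P[...,0]<.515)&(P[...,1]>.26)&(P[...,1]<.35)&(P[...,2]>.07)&(P[...,2]<.11)
q=P[m];print(len(q),q.min(0).round(3),q.max(0).round(3))
q=q[q[:,1]>.300]
r=cv2.minAreaRect((q[:,:2]*1000).astype(np.float32));print(r)
E
```

```text
t 14.3167 at [0.4754 0.3192 0.1969] [-3.141e+00 -1.000e-03 -1.581e+00] q [ 0.59  0.31  1.78 -0.    1.05  2.17] F [-0.9 -0.5 -0.5] 
need [ 1.000e-04 -3.700e-03 -1.309e-01] rot [ 0.001  0.    -0.003]
1255 [0.449 0.269 0.076] [0.504 0.321 0.092]
((476.4033203125, 310.4984436035156), (20.873138427734375, 55.52610778808594), 89.37144470214844)
```

Emit:
jog_arm(
  series="0.0008 -0.004 -0.03 0 0 0 -0.4;0.0008 -0.004 -0.06 0 0 0 -0.4;0.0008 -0.004 -0.09 0 0 0 -0.4;0.0008 -0.004 -0.115 0 0 0 -0.4;0.0008 -0.004 -0.129 0 0 0 -0.4",
)

```text
t: 14.78
ee_pos: [0.4747, 0.308, 0.0655]
eef_rot: [3.138, -0.005, -1.584]
wrist_force: [0.3, 0.6, -1.0]
finger_gap: 0.0257
```

Emit:
jog_arm(
  series="0 0 0 0 0 0 -0.4;0 0 0 0 0 0 -0.9;0 0 0 0 0 0 -0.9;0 0 0 0 0 0 -0.9;0 0 0 0 0 0 -0.9",
  force=25,
)

```text
t: 15.2
ee_pos: [0.4751, 0.3137, 0.0702]
eef_rot: [3.14, 0.003, -1.586]
wrist_force: [-13.9, 23.2, 3.6]
finger_gap: 0.0109
```

```bash
python3 - <<'E'
from h import *
goto([.4755,.315,.066],[np.pi,0,-1.584])
print(ctrl.read_state()["finger_gap"])
a=np.arctan2(40,196);c=200.04
for th in np.arange(0,1.01,.1): print(round(th,1),np.round([c*(np.cos(a+th)-np.cos(a)),c*(np.sin(a+th)-np.sin(a))],1))
E
```

```text
t 15.2 at [0.4751 0.3137 0.0702] [ 3.140e+00  3.000e-03 -1.586e+00] q [0.58 0.47 1.88 0.   0.79 2.16] F [-13.9  23.2   3.6] 
need [ 0.0004  0.0013 -0.0042] rot [-0.003 -0.001  0.002]
0.010863347934524944
0.0 [0. 0.]
0.1 [-5.  19.4]
0.2 [-11.9  38.1]
0.3 [-20.6  56.1]
0.4 [-31.   73.2]
0.5 [-43.2  89.1]
0.6 [-56.8 103.7]
0.7 [-71.9 116.9]
0.8 [-88.1 128.5]
0.9 [-105.5  138.4]
1.0 [-123.8  146.5]
```

Emit:
jog_arm(
  series="0.001 0.0015 0 0 0 0 -0.9;0.001 0.0015 0 0 0 0 -0.9;0.001 0.0015 0 0 0 0 -0.9",
)

```text
t: 15.45
ee_pos: [0.4751, 0.3138, 0.0696]
eef_rot: [3.138, 0.0, -1.585]
wrist_force: [-14.9, 17.2, 1.0]
finger_gap: 0.0108
```

Emit:
jog_arm(
  series="0 -0.0017 0.008 0 0 0 -0.9;0 -0.0038 0.0156 0 0 0 -0.9;0 -0.0063 0.0232 0 0 0 -0.9;0 -0.009 0.0307 0 0 0 -0.9;0 -0.012 0.038 0 0 0 -0.9",
)

```text
t: 15.87
ee_pos: [0.4748, 0.3015, 0.1081]
eef_rot: [3.138, 0.001, -1.585]
wrist_force: [-13.9, 15.6, 3.2]
finger_gap: 0.0111
```

Emit:
jog_arm(
  series="-0.001 -0.0023 0.0073 0 0 0 -0.9;-0.002 -0.0048 0.0145 0 0 0 -0.9;-0.003 -0.0076 0.0215 0 0 0 -0.9;-0.003 -0.011 0.0284 0 0 0 -0.9;-0.003 -0.0151 0.0351 0 0 0 -0.9",
)

```text
t: 16.28
ee_pos: [0.4742, 0.2833, 0.1421]
eef_rot: [3.141, -0.004, -1.584]
wrist_force: [2.6, -5.3, -6.8]
finger_gap: 0.0108
```

```bash
python3 - <<'E'
from h import *
goto([.4755,.315-.031,.066+.073],[np.pi,0,-1.584])
a=np.arctan2(40,196);c=200.04
p=lambda th:np.array([c*np.cos(a+th),c*np.sin(a+th)])
for t0,t1 in((.4,.6),(.6,.8),(.8,.95)):
  print(t0,[np.round(p(t)-p(t0),1).tolist() for t in np.linspace(t0,t1,6)[1:]])
E
```

```text
t 16.2833 at [0.4742 0.2833 0.1421] [ 3.141 -0.004 -1.584] q [ 0.54  0.35  1.87 -0.    0.93  2.12] F [ 2.6 -5.3 -6.8] 
need [ 0.0013  0.0007 -0.0031] rot [ 0.004 -0.    -0.   ]
0.4 [[-4.7, 6.5], [-9.6, 12.8], [-14.7, 18.9], [-20.1, 24.8], [-25.8, 30.5]]
0.6 [[-5.9, 5.5], [-11.9, 10.7], [-18.2, 15.6], [-24.7, 20.3], [-31.3, 24.8]]
0.8 [[-5.1, 3.2], [-10.3, 6.2], [-15.6, 9.0], [-20.9, 11.7], [-26.4, 14.2]]
```

Emit:
jog_arm(
  series="0 -0.0047 0.0065 0 0 0 -0.9;0 -0.0096 0.0128 0 0 0 -0.9;0 -0.0147 0.0189 0 0 0 -0.9;0 -0.0201 0.0248 0 0 0 -0.9;-0.0005 -0.0258 0.0305 0 0 0 -0.9",
)

```text
t: 16.7
ee_pos: [0.4738, 0.2585, 0.1725]
eef_rot: [-3.141, -0.003, -1.584]
wrist_force: [3.3, -3.7, -7.2]
finger_gap: 0.0106
```

Emit:
jog_arm(
  series="0 0 0 0 0 0 -0.9;0 -0.003 0.0027 0 0 0 -0.9;0 -0.0059 0.0055 0 0 0 -0.9;0 -0.009 0.0082 0 0 0 -0.9;0 -0.0119 0.0107 0 0 0 -0.9",
)

```text
t: 17.12
ee_pos: [0.4737, 0.2472, 0.1831]
eef_rot: [3.142, -0.002, -1.583]
wrist_force: [-1.0, 0.0, -2.3]
finger_gap: 0.0108
```

Emit:
jog_arm(
  series="0 -0.0063 0.0049 0 0 0 -0.9;0 -0.0128 0.0096 0 0 0 -0.9;0 -0.0194 0.0141 0 0 0 -0.9;0 -0.0194 0.0141 0 0 0 -0.9;0 -0.0194 0.0141 0 0 0 -0.9",
)

```text
t: 17.53
ee_pos: [0.4735, 0.2278, 0.198]
eef_rot: [-3.142, -0.001, -1.584]
wrist_force: [-4.7, 3.5, 4.3]
finger_gap: 0.011
```

```bash
python3 - <<'E'
from h import *
goto([.4745,.315-.088,.069+.128],[np.pi,0,-1.584])
im,d,P,s=snap("scene","scene9")
im2,d,P,s=snap("side","side9")
a=cv2.resize(im[130:240,310:490],None,fx=4,fy=4);b=cv2.resize(im2[130:230,250:350],None,fx=4,fy=4)
o=np.zeros((800,720,3),np.uint8);o[:440]=a;o[440:800,:400]=b[:360]
cv2.imwrite("pics/tip.png",cv2.resize(o,None,fx=.74,fy=.74)[...,::-1])
E
```

```text
t 17.5333 at [0.4735 0.2278 0.198 ] [-3.142e+00 -1.000e-03 -1.584e+00] q [ 0.45  0.24  1.88 -0.    1.03  2.03] F [-4.7  3.5  4.3] 
need [ 0.001  -0.0008 -0.001 ] rot [0.001 0.    0.   ]
```

View pics/tip.png

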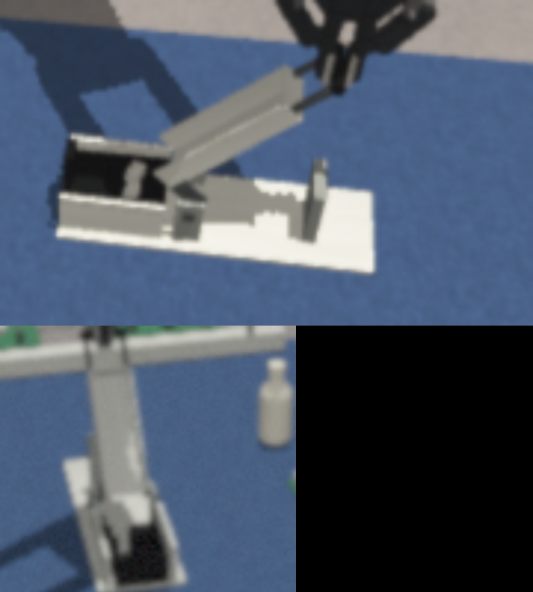

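The tray is tipped and grey parts show in the box near (135,178). I'll raise it slightly more, dwell, and count them.

Emit:
jog_arm(
  series="0 -0.0051 0.0032 0 0 0 -0.9;0 -0.0103 0.0062 0 0 0 -0.9;0 -0.0156 0.009 0 0 0 -0.9;0 -0.0156 0.009 0 0 0 -0.9;0 -0.0156 0.009 0 0 0 -0.9",
)

```text
t: 18.05
ee_pos: [0.4734, 0.2123, 0.2071]
eef_rot: [3.142, -0.001, -1.584]
wrist_force: [-6.2, 4.2, 4.8]
finger_gap: 0.0107
```

Emit:
jog_arm(
  series="0 0 0 0 0 0 -0.9;0 0 0 0 0 0 -0.9;0 0 0 0 0 0 -0.9;0 0 0 0 0 0 -0.9;0 0 0 0 0 0 -0.9",
)

```text
t: 18.47
ee_pos: [0.4734, 0.2126, 0.2069]
eef_rot: [3.141, -0.001, -1.584]
wrist_force: [-5.6, 4.1, 4.4]
finger_gap: 0.0105
```

```bash
python3 - <<'E'
from h import *
for n in("scene","side"):
    im,d,P,s=snap(n,n+"10")
    m=(d>0)&(im.min(-1)>60)&(abs(P[...,0]-.4735)<.025)&(P[...,1]>.0)&(P[...,1]<.095)&(P[...,2]>.006)&(P[...,2]<.045)
    k,lab,st,c=cv2.connectedComponentsWithStats(m.astype(np.uint8))
    for i in range(1,k):
        if st[i,4]>3: q=P[lab==i];print(n,st[i],q.mean(0).round(3),q.min(0).round(3),q.max(0).round(3))
im=np.load("pics/scene10.npz")["im"];im2=np.load("pics/side10.npz")["im"]
a=cv2.resize(im[150:225,320:440],None,fx=5,fy=5,interpolation=3);b=cv2.resize(im2[150:225,265:325],None,fx=3,fy=5)
cv2.imwrite("pics/tip2.png",np.hstack([a,b])[...,::-1])
E
```

```text
scene [354 185   3   2   5] [0.453 0.064 0.043] [0.451 0.06  0.039] [0.455 0.066 0.044]
scene [350 186   9  12  54] [0.467 0.063 0.029] [0.449 0.051 0.007] [0.477 0.072 0.044]
scene [336 195   6   1   6] [0.466 0.018 0.01 ] [0.465 0.01  0.008] [0.469 0.025 0.013]
scene [344 196   5   1   5] [0.473 0.04  0.016] [0.465 0.036 0.007] [0.497 0.046 0.043]
side [300 195   2   3   4] [0.497 0.086 0.033] [0.496 0.08  0.026] [0.498 0.092 0.039]
side [287 197   9  11  40] [0.458 0.069 0.027] [0.449 0.057 0.007] [0.478 0.095 0.045]
```

View pics/tip2.png

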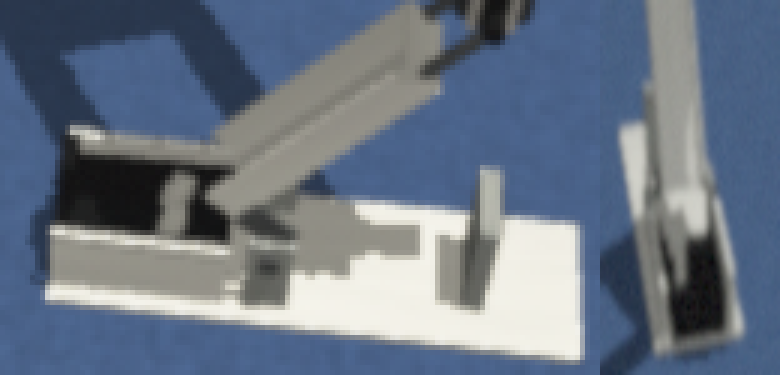

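The scene view shows sinks in the box at crop (178,200). Before lowering, I'll check numerically from the wrist and scene cameras that the tray is empty.

```bash
python3 - <<'E'
from h import *
H=np.array([.4730,.1197,.045])
s=ctrl.read_state();g=s["ee_pos"]+[0,0,.0165]-H;th=np.arctan2(g[2],g[1])-np.arctan2(40,196);print("theta",th,np.hypot(g[1],g[2]))
for n in("wrist","scene","side"):
    im,d,P,s=snap(n,n+"11")
    Q=P-H;yy=Q[...,1]*np.cos(th)+Q[...,2]*np.sin(th);zz=-Q[...,1]*np.sin(th)+Q[...,2]*np.cos(th)
    ins=(d>0)&(abs(Q[...,0]-.013*Q[...,1])<.019)&(yy>0.0)&(yy<.145)&(zz>.015)&(zz<.06)
    print(n,ins.sum(),"floor h pct",np.percentile(zz[ins],[1,10,50,90,99]).round(4))
    b=ins&(zz>.036)&(zz<.05);print("  raised",b.sum(),np.histogram(yy[b],bins=6,range=(0,.15))[0], "all",np.histogram(yy[ins],bins=6,range=(0,.15))[0])
E
```

```text
theta 0.8894032285068978 0.20113572089692822
wrist 1158 floor h pct [0.0279 0.0283 0.0288 0.0295 0.0299]
  raised 0 [0 0 0 0 0 0] all [206 250 308 393   1   0]
scene 70 floor h pct [0.0272 0.0281 0.0297 0.0313 0.0381]
  raised 1 [0 0 0 0 0 1] all [12 12 13 17 15  1]
side 447 floor h pct [0.0205 0.0242 0.0289 0.0348 0.0508]
  raised 24 [7 2 3 4 5 3] all [74 79 75 82 74 63]
```

```bash
python3 - <<'E'
import numpy as np
a=np.arctan2(40,196);c=200.04
p=lambda th:np.array([.013*c*np.cos(a+th),c*np.cos(a+th),c*np.sin(a+th)])
ts=[.889,.7,.5,.3,.12,0]
for t0,t1 in zip(ts,ts[1:]): print(t0,'; '.join(' '.join(f'{v/1000:.4f}' for v in p(t)-p(t0))+' 0 0 0 -0.9' for t in np.linspace(t0,t1,6)[1:]))
E
```

```text
0.889 0.0001 0.0066 -0.0036 0 0 0 -0.9; 0.0002 0.0131 -0.0075 0 0 0 -0.9; 0.0003 0.0195 -0.0116 0 0 0 -0.9; 0.0003 0.0257 -0.0160 0 0 0 -0.9; 0.0004 0.0317 -0.0205 0 0 0 -0.9
0.7 0.0001 0.0062 -0.0051 0 0 0 -0.9; 0.0002 0.0121 -0.0104 0 0 0 -0.9; 0.0002 0.0179 -0.0160 0 0 0 -0.9; 0.0003 0.0234 -0.0218 0 0 0 -0.9; 0.0004 0.0287 -0.0278 0 0 0 -0.9
0.5 0.0001 0.0050 -0.0062 0 0 0 -0.9; 0.0001 0.0098 -0.0126 0 0 0 -0.9; 0.0002 0.0144 -0.0192 0 0 0 -0.9; 0.0002 0.0186 -0.0260 0 0 0 -0.9; 0.0003 0.0226 -0.0329 0 0 0 -0.9
0.3 0.0000 0.0033 -0.0064 0 0 0 -0.9; 0.0001 0.0065 -0.0129 0 0 0 -0.9; 0.0001 0.0093 -0.0195 0 0 0 -0.9; 0.0002 0.0120 -0.0262 0 0 0 -0.9; 0.0002 0.0144 -0.0330 0 0 0 -0.9
0.12 0.0000 0.0015 -0.0046 0 0 0 -0.9; 0.0000 0.0028 -0.0092 0 0 0 -0.9; 0.0001 0.0041 -0.0138 0 0 0 -0.9; 0.0001 0.0052 -0.0185 0 0 0 -0.9; 0.0001 0.0062 -0.0232 0 0 0 -0.9
```

Emit:
jog_arm(
  series="0 0.0066 -0.0036 0 0 0 -0.9;0 0.0131 -0.0075 0 0 0 -0.9;0 0.0195 -0.0116 0 0 0 -0.9;0 0.0257 -0.016 0 0 0 -0.9;0.0005 0.0317 -0.0205 0 0 0 -0.9",
)

```text
t: 19.13
ee_pos: [0.474, 0.2443, 0.1853]
eef_rot: [3.141, -0.003, -1.584]
wrist_force: [-5.0, 1.4, 2.5]
finger_gap: 0.0112
```

Emit:
jog_arm(
  series="0 0.0062 -0.0051 0 0 0 -0.9;0 0.0121 -0.0104 0 0 0 -0.9;0 0.0179 -0.016 0 0 0 -0.9;0 0.0234 -0.0218 0 0 0 -0.9;0.0005 0.0287 -0.0278 0 0 0 -0.9",
)

```text
t: 19.55
ee_pos: [0.4745, 0.2729, 0.1566]
eef_rot: [3.141, -0.003, -1.583]
wrist_force: [-3.4, 0.1, -0.9]
finger_gap: 0.0107
```

Emit:
jog_arm(
  series="0 0.005 -0.0062 0 0 0 -0.9;0 0.0098 -0.0126 0 0 0 -0.9;0 0.0144 -0.0192 0 0 0 -0.9;0 0.0186 -0.026 0 0 0 -0.9;0 0.0226 -0.0329 0 0 0 -0.9",
)

```text
t: 19.97
ee_pos: [0.4749, 0.2955, 0.1238]
eef_rot: [-3.141, -0.003, -1.584]
wrist_force: [-1.4, -1.1, -0.1]
finger_gap: 0.0109
```

Emit:
jog_arm(
  series="0 0.0033 -0.0064 0 0 0 -0.9;0 0.0065 -0.0129 0 0 0 -0.9;0 0.0093 -0.0195 0 0 0 -0.9;0 0.012 -0.0262 0 0 0 -0.9;0 0.0144 -0.033 0 0 0 -0.9",
)

```text
t: 20.38
ee_pos: [0.475, 0.3097, 0.0909]
eef_rot: [-3.141, -0.003, -1.583]
wrist_force: [0.4, -2.0, -1.6]
finger_gap: 0.0107
```

Emit:
jog_arm(
  series="0 0.0012 -0.004 0 0 0 -0.9;0 0.0024 -0.008 0 0 0 -0.9;0 0.0036 -0.012 0 0 0 -0.9;0 0.0045 -0.015 0 0 0 -0.9;0 0.005 -0.017 0 0 0 -0.9",
)

```text
t: 20.8
ee_pos: [0.4751, 0.3143, 0.0743]
eef_rot: [-3.141, -0.003, -1.583]
wrist_force: [3.9, -5.9, -1.2]
finger_gap: 0.0112
```

```bash
python3 - <<'E'
from h import *
goto([.4751,.3138,.0696],[np.pi,0,-1.584])
E
```

```text
t 20.8 at [0.4751 0.3143 0.0743] [-3.141e+00 -3.000e-03 -1.583e+00] q [ 0.58  0.46  1.87 -0.    0.81  2.17] F [ 3.9 -5.9 -1.2] 
need [ 0.     -0.0005 -0.0047] rot [ 0.003  0.    -0.001]
```

Nearly on the rest. I'll ease it down the last 5 mm until it makes contact.

Emit:
jog_arm(
  series="0 0 -0.001 0 0 0 -0.9;0 0 -0.002 0 0 0 -0.9;0 0 -0.003 0 0 0 -0.9;0 0 -0.004 0 0 0 -0.9;0 0 -0.0045 0 0 0 -0.9",
)

```text
t: 21.22
ee_pos: [0.4751, 0.3149, 0.0714]
eef_rot: [-3.141, -0.002, -1.584]
wrist_force: [-2.0, -4.9, 17.4]
finger_gap: 0.011
```

Emit:
jog_arm(
  series="0 0 -0.0005 0 0 0 -0.9;0 0 -0.001 0 0 0 -0.9;0 0 -0.001 0 0 0 -0.9",
)

```text
t: 21.47
ee_pos: [0.4751, 0.3149, 0.0713]
eef_rot: [-3.14, -0.002, -1.584]
wrist_force: [-4.0, -5.5, 22.0]
finger_gap: 0.0112
```

Emit:
jog_arm(
  series="0 0 0.002 0 0 0 -0.9;0 0 0.002 0 0 0 -0.7;0 0 0.002 0 0 0 -0.4;0 0 0.002 0 0 0 -0.4;0 0 0.002 0 0 0 -0.4",
)

```text
t: 21.88
ee_pos: [0.4744, 0.3146, 0.0708]
eef_rot: [3.141, -0.003, -1.584]
wrist_force: [-0.5, -0.3, 0.3]
finger_gap: 0.0259
```

Emit:
jog_arm(
  series="0 0 0.02 0 0 0 -0.4;0 0 0.05 0 0 0 -0.4;0 0 0.085 0 0 0 -0.4;0 0 0.12 0 0 0 -0.4;0 0 0.15 0 0 0 -0.4",
)

```text
t: 22.3
ee_pos: [0.4747, 0.3147, 0.223]
eef_rot: [-3.141, -0.002, -1.584]
wrist_force: [0.1, 0.4, -0.2]
finger_gap: 0.0257
```

Emit:
jog_arm(
  series="-0.02 -0.16 0.08 0 0 0 -0.4;-0.02 -0.16 0.08 0 0 0 -0.4;-0.02 -0.16 0.08 0 0 0 -0.4;-0.02 -0.16 0.08 0 0 0 -0.4;-0.02 -0.16 0.08 0 0 0 -0.4",
)

```text
t: 22.72
ee_pos: [0.4545, 0.1514, 0.3034]
eef_rot: [-3.139, -0.003, -1.585]
wrist_force: [0.2, 0.1, -0.3]
finger_gap: 0.0259
```

```bash
python3 - <<'E'
from h import *
goto([.4751,.3138,.0696],[np.pi,0,-1.584])
im,d,P,s=snap("wrist","w12")
m=(d>0)&(im.max(-1)<75)&(P[...,0]>.43)&(P[...,0]<.52)&(P[...,1]>-.02)&(P[...,1]<.105)&(P[...,2]>.006)&(P[...,2]<.035)
r=cv2.minAreaRect((P[m][:,:2]*1000).astype(np.float32));print("box",r)
h=(d>0)&(im.max(-1)<80)&(P[...,0]>.44)&(P[...,0]<.515)&(P[...,1]>.3)&(P[...,1]<.35)&(P[...,2]>.05);print("handle",P[h].min(0),P[h].max(0))
t=(d>0)&(abs(P[...,0]-.474)<.018)&(P[...,1]>.125)&(P[...,1]<.265);print("tray floor z",np.percentile(P[t][:,2],[1,50,99]))
K=im[80:330,40:420];cv2.imwrite("pics/fin.png",cv2.resize(K,None,fx=2,fy=2,interpolation=3)[...,::-1])
E
```

```text
t 22.7167 at [0.4545 0.1514 0.3034] [-3.139e+00 -3.000e-03 -1.585e+00] q [ 0.32  0.05  1.85 -0.    1.24  1.91] F [ 0.2  0.1 -0.3] 
need [ 0.0206  0.1624 -0.2338] rot [0.003 0.002 0.001]
box ((469.70806884765625, 46.342041015625), (99.13644409179688, 66.13005065917969), 89.05307006835938)
handle [0.44905275 0.30872336 0.07800841] [0.50384986 0.32070278 0.09135163]
tray floor z [0.07262116 0.38383464 0.4053984 ]
```

View pics/fin.png

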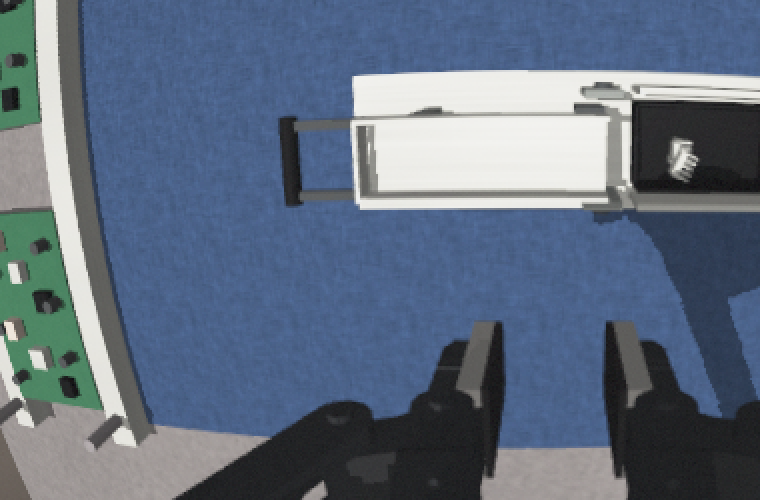

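The tray is level and empty, and sinks lie in the box at crop (682,160). My 12 views are used, so I'll check numerically for all three.

```bash
python3 - <<'E'
from h import *
z=np.load("pics/w12.npz");im,d=z["im"],z["d"];P=cloud("wrist",d,dict(ee_pos=z["e"],eef_rot=z["r"]))
m=(d>0)&(im.min(-1)>75)&(abs(P[...,0]-.4735)<.027)&(P[...,1]>0)&(P[...,1]<.094)&(P[...,2]<.06)
k,lab,st,c=cv2.connectedComponentsWithStats(m.astype(np.uint8))
for i in range(1,k):
    if st[i,4]>8:
        q=P[lab==i];print(st[i],q.min(0).round(3),q.max(0).round(3))
        v,u=np.where(lab==i)
b=(d>0)&(abs(P[...,0]-.4735)<.027)&(P[...,1]>.03)&(P[...,1]<.094)&(P[...,2]<.06)
Q=P[b]
H=np.zeros((16,14),int)
for x,y,zz in Q:
    i=int((y-.03)/.004);j=int((x-.4465)/.004)
    if i<16 and j<14:H[i,j]=max(H[i,j],int(zz*1000))
print(H)
# bright loose things on mat round the station
f=(d>0)&(im.min(-1)>120)&(P[...,2]>.005)&(P[...,2]<.03)&(P[...,0]>.35)&(P[...,0]<.62)&(P[...,1]>-.2)&(P[...,1]<.4)&((P[...,0]<.415)|(P[...,0]>.53)|(P[...,1]<-.01));print("stray",f.sum())
E
```

```text
[374 148  16  23 239] [0.447 0.046 0.006] [0.477 0.073 0.045]
[[ 8  9  8  9  8  8  8  7  8  8  9  9  9 44]
 [ 8  8  9  9  8  9  9  9  9  8  9 10  8 44]
 [ 8  9  8  8  8  8  8  9  8  8  9  8  8 45]
 [10  8  8  7  8  8  9  8  7  9  8  8  7 45]
 [ 8  8  9  7  9  9  9  9  9  8  8  9  8 44]
 [ 9  8 10  8  8  7  9  8  8  7  8  8  7 45]
 [ 9  8  0 43 43 43 19  8  7  8  8  8  8 45]
 [ 7 44 44 44 44 45 32 33  8  8  8  9  9 44]
 [ 0 43 45 44 45 44 35 31  8 10  8  8  8 46]
 [ 9 44 45 45 44 43 33 32  8  7  8  9  9 45]
 [ 8 44 44 44 40  8  8  9  8  9  8  9  8 44]
 [ 7  7  8  8  9  9  9  8  8 10  8  8  8 45]
 [ 9  8  8  8  8  8  8  8 10  8  9  8  8 45]
 [ 8  9  8  8  8  8  8  8  8  8  8  8  9 44]
 [ 8  8  9  8  8  8  8  8  9  9  7  8  7 45]
 [ 7  8 24 26 24 24 25 24 25 23 24 24  8 45]]
stray 0
```

The height map shows a pile rising from the box floor (9 mm) to 45 mm, with a step at 33 mm. That is three 12 mm sinks stacked up. The tray is empty and nothing is lying about, so I'm handing in.

```bash
python3 -c "
from rig import ctrl
print(ctrl.job_done(), ctrl.read_state()['t'])"
```

```text
the job is handed in; nothing more can be done
the job is handed in; nothing more can be done
```

The job is done and handed in at about 23 s of the 64 s allowed. I lifted the black box from its holder and laid it flat on the mat. I then picked it up by its tab and set it mouth up between the guides, tab away from the tray. With the box released, I lifted the tray by its bar to about 0.89 rad, eased it back onto its rest, and let go.

**Last checks:**
- **Tray:** the handle is back at its starting position. The last picture shows the tray level and empty. My number for the tray floor height in that last check was spoiled by the gripper being in view, so I relied on the picture and the handle position.
- **Heat sinks:** they lie in one pile in the box, 36 mm high with a step at 24 mm. That fits three 12 mm sinks stacked up, but I did not see the three separately. No stray parts showed around the station.
- **Box:** it was centred within about 2 mm of the bay middle when I released it. The last fit put it about 4 mm off in x, but that fit took in dark edges next to the box, and its position along the bay was unchanged.
- **Forces:** the highest wrist force I saw was about 27 N, sideways, while gripping the bar. Pressing the tray onto its rest reached about 22 N, and setting the box down about 11 N.

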